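# Refit the spacer sleeve and rotor on a bench centrifuge

## Robot

A 7-joint arm with a two-finger parallel gripper is mounted at the origin on the work surface. World frame = base frame: x ahead of the robot, y to its left, z up, the work surface at z = 0. Lengths are in m, angles in rad, forces in N, time in s.
With the tool pointing down it reaches from about 0.4 to 0.85 m from the base axis. Payload 10.4 kg.
Tool frame: the origin (TCP) lies between the finger pads; the fingertips stand r.nose_length ahead of it and the grasp point (between the pads) lies 6 mm ahead of it (r.nose_length is the distance from the TCP to the fingertips, in m); z points along the fingers, x is the direction in which the jaws open and shut, and the axes are right-handed (so a half turn about z gives the same grasp; the last joint's range is limited). The gripper opens to 87 mm and grips with 3 to 60 N. Pads are 19 mm wide; open, the fingers measure 117 mm over their backs; the gripper's body (75 mm by 190 mm) begins 51 mm behind the grasp point.
Start: joints at [1.269, 0.332, -0.065, 1.46, 0.022, 1.35, -0.088], TCP at [0.172, -0.601, 0.248] pointing down, gripper open.
Joint ranges: [-2.6, 2.6], [-0.5, 2.12], [-1.47, 1.34], [0.16, 2.42], [-1.27, 4.41], [0.06, 2.06], [-2.6, 2.6]. Speed limits (rad/s): [2.22, 2.22, 2.79, 2.79, 3.14, 3.14, 3.14].

## Interface

Orientations are given as a unit quaternion [x, y, z, w].
In Python, from bench import r gives the robot as it stands. The module is installed in compiled form; this text tells all that it offers.
- The arm moves only by the shell command python3 -m creep 'ROWS' [OPENING] [FORCE]. ROWS is JSON, a list of rows, each an object of numbers: "x", "y", "z": the shift along the world's x, y, z in m; "spin": the turn about the world's z in degrees. In form: [{"x": .., "y": .., "z": .., "spin": ..}, ...]. A call has 1 to 12 rows; each row is the pose to reach, as a shift and turn from the pose commanded when the call began; what a row does not reach only later rows make up. A row lasts 1/8 s, in which the tool goes at most 62.5 mm and 10.7 degrees, less where a joint would pass 70% of its speed; a pose out of reach is approached as far as the arm can. A call with a gripper value outside its range is refused whole. OPENING is the finger opening in m, from 0 to 0.087, set as the call begins (- or left out, the last holds). The fingers move at their own pace and stop on an object; FORCE is the grip in N (left out, the last holds). Time passes only in rows, so rows that repeat a pose let the fingers close. It gives the time, the measured TCP pose, the force and the opening at its end, in the units of the state.
- r.read_state(): the state, without advancing time (a new reading comes with each control period).
- r.camera(name): name is "side" or "top" or "wrist"; returns a dict with "pixels" (400x640x3 uint8, blue, green, red), "z_map" (400x640 float32, m along the optical axis (not along the pixel's ray), 0 where there is no reading), "K" (3x3 intrinsics, pixels), "R" (3x3) and "t" (3): a world point X has camera coordinates R X + t. Camera axes: x right, y down, z forward; pixel columns grow to the right and rows downward; lengths in m; the calibration is good to about 2 mm. A picture is of the moment at which its call begins.
- r.close_job(): hands the job in, once; it reports no verdict.
The state is a dict: "time": time; "joint_positions": joint angles; "joint_vel": joint speeds; "joint_torque": joint torques, N m; "ee_pos": TCP position; "eef_rot": TCP orientation; "ft_force": force on the tool from outside, world axes, zero at the start; "torque": the same for the moment, N m; "width": finger opening in m.
Only numpy, scipy, OpenCV 4.12 (cv2) and the standard library are available. Lean on these libraries where they do the work, as an engineer would, in place of code of your own. Each camera call takes 0.05 s, during which the arm holds its last target. There are 200 camera calls.

## Task

The bench centrifuge has been cleaned and stands open: put it back together. Slide the taller of the two steel spacer sleeves over the upright spindle all the way down to its shoulder, then slide the aluminium rotor, hub up, over the spindle until it sits flat on the sleeve. Lower both by hand rather than letting them drop down the spindle, and leave the short sleeve and everything else on the bench where it is.

Things in the scene. Friction and masses are not known exactly. Their poses are not given: they have to be found in the camera images.
- centrifuge: cream bench centrifuge, fixed, 240 x 220 x 120 mm high, no lid on it. Origin at the centre of its underside on the bench, z up. A round open chamber, 170 mm across and 50 mm deep, is sunk in the middle of its top (chamber floor 70 mm above the bench); the bare vertical spindle stands on the chamber's axis
- seat (a point): centre of the spindle's shoulder (a flat, 28 mm across, on which the sleeve sits): 85 mm above the bench, 15 mm above the chamber floor, 35 mm below the casing's top rim. z up along the spindle. The steel spindle rises 70 mm from here, 16 mm in diameter, its last 8 mm tapering to 7 mm
- spindle_top (a point): tip of the spindle, 70 mm above the seat
- tall_sleeve: the taller plain steel sleeve, to be fitted: 32 mm outside diameter, bore 18.6 mm right through, 28 mm high. Stands upright on the bench; origin on its axis at the underside, z along the axis. Both ends alike
- short_sleeve: the other plain steel sleeve, not to be used: same diameters, only 14 mm high. Origin at the centre of its underside, z up
- rotor: aluminium rotor: a disc 100 mm in diameter and 12 mm thick with ten dark tube holes, and on it a central hub 32 mm in diameter rising 26 mm above the disc (38 mm overall); an 18.6 mm bore runs right through both. Lies on the bench hub up; origin on its axis at the underside of the disc, z up through the hub. Grip it by the hub
- oil_bottle: small amber oil bottle, 26 mm diameter, 58 mm high; bystander, origin at underside centre
- dish: small open glass culture dish, 38 mm diameter, 12 mm high; bystander, origin at underside centre
- specimen_jar: capped specimen jar, 52 mm diameter, 65 mm high; bystander, origin at underside centre
- spanner: steel spanner 130 mm long lying flat; bystander

How it is judged:
By the outcome, as a careful person would: the job done as asked, in the order asked, and still so for the second after the job is handed in, with the robot touching nothing.
It also fails if it takes over 70 s, if anything falls off the work surface, if the arm or the gripper's body presses on something with over 40 N, if the wrist force passes 120 N, or if a joint passes its speed limit or range.

## Working session

There is one attempt and no reset: what is moved stays moved. The work goes in short steps, Python scripts to look and compute and a shell command to move; the robot and the scene stay as the last step left them, time stands still between calls to the robot, and variables do not carry over. Pictures are saved under pics/ and viewed, about 8 in all and at most 12, crops included, and the job is handed in when it is done.

```bash
mkdir -p pics; cat > h.py <<'E'
import numpy as np, cv2
from bench import r
def cloud(c):
    z=c["z_map"].astype(float); K=c["K"]; v,u=np.mgrid[:z.shape[0],:z.shape[1]]
    P=np.stack([(u-K[0,2])/K[0,0]*z,(v-K[1,2])/K[1,1]*z,z],-1)
    W=(P-np.array(c["t"]))@np.array(c["R"]); W[z<=0]=np.nan
    return W
def ray(c,u,v,h):
    R=np.array(c["R"]);t=np.array(c["t"]); d=R.T@np.linalg.inv(c["K"])@[u,v,1]; o=-R.T@t
    return o+d*(h-o[2])/d[2]
E
python3 - <<'E'
from h import *
for n in("top","side"):
    c=r.camera(n); cv2.imwrite(f"pics/{n}0.png",c["pixels"]); np.savez(f"{n}0.npz",**c)
    print(n,-np.array(c["R"]).T@c["t"],c["K"][0,0])
s=r.read_state(); print(s["ee_pos"],s["eef_rot"],s["ft_force"],s["width"],r.nose_length,s["time"])
E
```

```text
top [0.26966315 0.01756673 1.2594605 ] 502.1444342920991
side [ 0.40099236 -0.86101405  0.64341771] 414.15040875754187
[ 0.17191946 -0.60055666  0.24683398] [ 7.98504907e-01 -6.01987958e-01 -5.34395306e-04 -3.54714598e-04] [-0.09287085 -0.0258412  -0.12267795] 0.08706689480933778 0.025 0.1
```

View pics/top0.png

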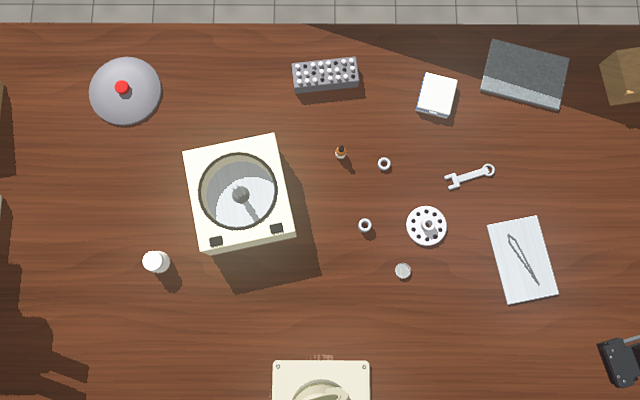

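View pics/side0.png

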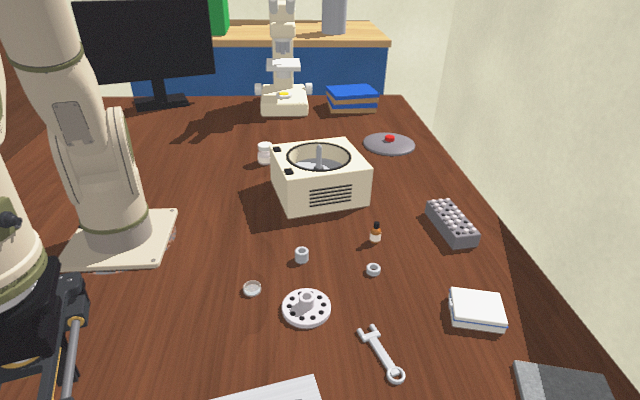

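The top view shows the tall sleeve at about (365,225), the short one at (384,163), the rotor at (427,226), the dish at (403,271), the bottle at (340,152) and the spindle near (240,192). The side view agrees: the taller sleeve is at (302,255) and the short one at (373,269).

```bash
python3 - <<'E'
from h import *
c=dict(np.load("top0.npz")); W=cloud(c)
def reg(n,u,v,rad,lo,hi):
    vv,uu=np.mgrid[:400,:640]; m=(np.hypot(uu-u,vv-v)<rad)&(W[...,2]>lo)&(W[...,2]<hi)
    p=W[m]; (cc,rr)=cv2.minEnclosingCircle(p[:,:2].astype(np.float32)); print(n,m.sum(),"mean",p.mean(0).round(4),"circ",np.round(cc,4),round(rr,4),"zmax",p[:,2].max().round(4))
reg("tall",365,225,12,.02,.05); reg("short",384,163,12,.008,.05)
reg("disc",427,226,28,.006,.02); reg("hub",427,226,28,.03,.06)
reg("dish",403,271,14,.006,.03); reg("bottle",340,152,14,.02,.09)
reg("spindle",240,192,12,.11,.2); reg("shoulder",240,192,14,.08,.17)
m=(np.abs(W[...,2]-.12)<.006); m[:, :170]=0; m[:,310:]=0; m[:120]=0; m[265:]=0
p=W[m][:,:2].astype(np.float32); print("casing",cv2.minAreaRect(p))
u=np.array([[1,0],[0,1]])
print("rayspan", ray(c,365,225,.028),ray(c,427,226,.012))
E
```

```text
tall 93 mean [ 0.4412 -0.1077  0.0281] circ [ 0.4416 -0.1083] 0.0158 zmax 0.0356
short 83 mean [ 0.602  -0.1611  0.0142] circ [ 0.6023 -0.1605] 0.0161 zmax 0.0183
disc 1126 mean [ 0.4416 -0.2624  0.0129] circ [ 0.4397 -0.2682] 0.0699 zmax 0.02
hub 102 mean [ 0.4425 -0.263   0.0379] circ [ 0.4426 -0.2635] 0.0163 zmax 0.0437
dish 77 mean [ 0.3315 -0.2021  0.0108] circ [ 0.3273 -0.2025] 0.0321 zmax 0.0195
bottle 100 mean [ 0.6253 -0.0487  0.0423] circ [ 0.6279 -0.049 ] 0.0132 zmax 0.0638
spindle 63 mean [0.5045 0.1928 0.1424] circ [0.505  0.1933] 0.0075 zmax 0.1597
shoulder 151 mean [0.5038 0.1924 0.1102] circ [0.5059 0.1939] 0.0173 zmax 0.1597
casing ((0.5068841576576233, 0.19514815509319305), (0.24169950187206268, 0.22058601677417755), 12.545954704284668)
rayspan [ 0.43951048 -0.10992695  0.028     ] [ 0.43993826 -0.2667787   0.012     ]
```

```bash
python3 -m creep '[{"x":0.03,"y":0.05},{"x":0.055,"y":0.1},{"x":0.08,"y":0.15},{"x":0.11,"y":0.2},{"x":0.135,"y":0.25,"z":-0.02},{"x":0.165,"y":0.3,"z":-0.04},{"x":0.19,"y":0.35,"z":-0.06},{"x":0.22,"y":0.4,"z":-0.08},{"x":0.245,"y":0.45,"z":-0.09},{"x":0.265,"y":0.485,"z":-0.1},{"x":0.27,"y":0.493,"z":-0.1},{"x":0.27,"y":0.493,"z":-0.1}]' 0.06
python3 - <<'E'
from h import *
c=r.camera("wrist"); cv2.imwrite("pics/w1.png",c["pixels"]); s=r.read_state()
print(-np.array(c["R"]).T@c["t"]);print(np.round(c["R"],3))
W=cloud(c); m=(W[...,2]>.02)&(W[...,2]<.036)&(np.hypot(W[...,0]-.4416,W[...,1]+.108)<.03)
p=W[m]; print(m.sum(),p.mean(0),cv2.minEnclosingCircle(p[:,:2].astype(np.float32)));print(s["ee_pos"],s["time"],s["joint_positions"])
E
```

```text
[ 0.25174063 -0.57839628  0.38388908]
[[ 0.275 -0.961 -0.   ]
 [-0.915 -0.262  0.306]
 [-0.294 -0.084 -0.952]]
0 [nan nan nan] ((0.0, 0.0), 0.0)
[ 0.17192358 -0.60060936  0.24695173] 0.15 [ 1.26942765  0.33270712 -0.06473875  1.46074274  0.02162515  1.34991137
 -0.0884959 ]invalid input at $[0]: expected keys x, y, z, spin
<stdin>:5: RuntimeWarning: Mean of empty slice.
  ret = um.true_divide(
```

View pics/w1.png

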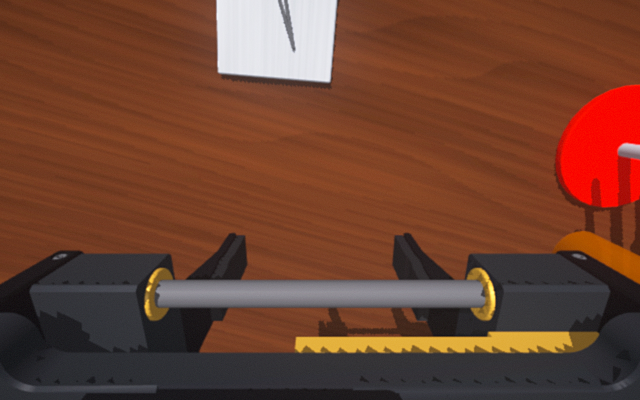

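The move was refused because every row needs all four keys. The wrist picture shows only bare bench, with the fingers at (230,270) and (410,270). The camera looks at the area on the +x side of the tool.

```bash
cat > w.py <<'E'
import sys
from h import *
def look(name,x,y,lo,hi,rad=.03):
    c=r.camera("wrist"); s=r.read_state()
    if name: cv2.imwrite(f"pics/{name}.png",c["pixels"])
    W=cloud(c); m=(W[...,2]>lo)&(W[...,2]<hi)&(np.hypot(W[...,0]-x,W[...,1]-y)<rad)
    p=W[m]; print(m.sum(),p.mean(0).round(4) if len(p) else "",cv2.minEnclosingCircle(p[:,:2].astype(np.float32)) if len(p) else "")
    print(s["ee_pos"].round(4) if hasattr(s["ee_pos"],"round") else s["ee_pos"],s["time"],"F",np.round(s["ft_force"],2),"w",s["width"])
    return c,W
E
python3 -m creep '[{"x":0.03,"y":0.05,"z":0,"spin":0},{"x":0.055,"y":0.1,"z":0,"spin":0},{"x":0.08,"y":0.15,"z":0,"spin":0},{"x":0.11,"y":0.2,"z":0,"spin":0},{"x":0.135,"y":0.25,"z":-0.02,"spin":0},{"x":0.165,"y":0.3,"z":-0.04,"spin":0},{"x":0.18,"y":0.35,"z":-0.06,"spin":0},{"x":0.2,"y":0.4,"z":-0.08,"spin":0},{"x":0.215,"y":0.45,"z":-0.09,"spin":0},{"x":0.225,"y":0.485,"z":-0.1,"spin":0},{"x":0.23,"y":0.493,"z":-0.1,"spin":0},{"x":0.23,"y":0.493,"z":-0.1,"spin":0}]' 0.06
python3 - <<'E'
from w import *
look("w2",.4416,-.108,.022,.034)
E
```

```text
time: 1.65
ee_pos: [0.4022, -0.1081, 0.1477]
eef_rot: [0.799, -0.602, 0.0, 0.0]
ft_force: [-0.6, 0.2, -0.3]
width: 0.0602
733 [ 0.441  -0.1089  0.0275] ((0.4404773414134979, -0.10905652493238449), 0.01603993959724903)
[ 0.402  -0.1088  0.1477] 1.7 F [0.48 0.43 0.5 ] w 0.059697626220104966
```

View pics/w2.png

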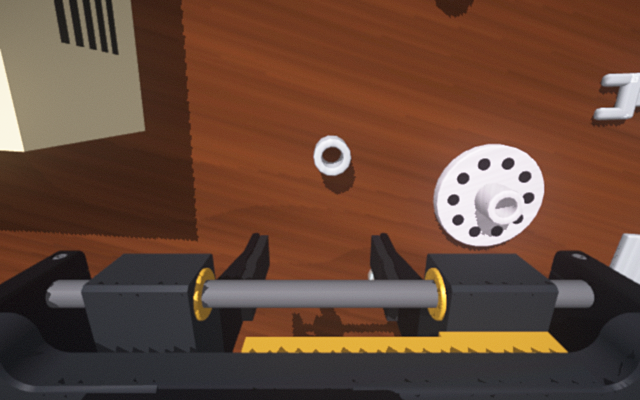

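The picture shows the tall sleeve at (332,156) and the rotor at (490,195), clear of the jaws. The refined sleeve position is (0.441, -0.109), so I descend and grip.

```bash
python3 -m creep '[{"x":0.025,"y":0,"z":-0.01,"spin":0},{"x":0.039,"y":0,"z":-0.03,"spin":0},{"x":0.039,"y":0,"z":-0.06,"spin":0},{"x":0.039,"y":0,"z":-0.085,"spin":0},{"x":0.039,"y":0,"z":-0.105,"spin":0},{"x":0.039,"y":0,"z":-0.116,"spin":0},{"x":0.039,"y":0,"z":-0.117,"spin":0},{"x":0.039,"y":0,"z":-0.117,"spin":0}]' 0.06
python3 -m creep '[{"x":0,"y":0,"z":0,"spin":0},{"x":0,"y":0,"z":0,"spin":0},{"x":0,"y":0,"z":0,"spin":0},{"x":0,"y":0,"z":0,"spin":0}]' 0.02 30
```

```text
time: 2.7
ee_pos: [0.4414, -0.1083, 0.0312]
eef_rot: [0.798, -0.602, 0.0, -0.0]
ft_force: [-0.0, -0.5, -0.4]
width: 0.0602
time: 3.2
ee_pos: [0.4411, -0.1079, 0.0307]
eef_rot: [0.798, -0.602, 0.0, 0.0]
ft_force: [-0.8, -0.7, 1.8]
width: 0.0315
```

```bash
python3 -m creep '[{"x":0,"y":0,"z":0.02,"spin":0},{"x":0,"y":0,"z":0.06,"spin":0},{"x":0,"y":0,"z":0.11,"spin":0},{"x":0,"y":0.03,"z":0.15,"spin":0},{"x":0,"y":0.08,"z":0.175,"spin":0},{"x":0.005,"y":0.13,"z":0.18,"spin":0},{"x":0.01,"y":0.18,"z":0.18,"spin":0},{"x":0.012,"y":0.23,"z":0.18,"spin":0},{"x":0.014,"y":0.27,"z":0.18,"spin":0},{"x":0.014,"y":0.295,"z":0.18,"spin":0},{"x":0.014,"y":0.301,"z":0.18,"spin":0},{"x":0.014,"y":0.301,"z":0.18,"spin":0}]'
python3 - <<'E'
from w import *
c,W=look("w3",.505,.193,.125,.17,.02)
m=(W[...,2]>.150)&(W[...,2]<.16)&(np.hypot(W[...,0]-.505,W[...,1]-.193)<.02); print(m.sum(),W[m].mean(0))
m=(W[...,2]>.17)&(W[...,2]<.225)&(np.hypot(W[...,0]-.455,W[...,1]-.193)<.02); print("held",m.sum(),W[m].min(0),W[m].max(0))
m=(W[...,2]>.115)&(W[...,2]<.124)&(np.hypot(W[...,0]-.505,W[...,1]-.193)<.2); print(m.sum())
E
```

```text
time: 4.7
ee_pos: [0.455, 0.1926, 0.2103]
eef_rot: [0.799, -0.602, -0.0, 0.0]
ft_force: [0.3, -0.7, -0.7]
width: 0.0315
522 [0.5072 0.1952 0.1489] ((0.5058501362800598, 0.19417180120944977), 0.008040091022849083)
[0.4551 0.192  0.2104] 4.75 F [ 0.05 -1.14 -0.76] w 0.03153767684191841
269 [0.50641282 0.19448934 0.15312483]
held 3473 [0.44001332 0.17381578 0.17975314] [0.4707379  0.21286607 0.22498881]
35237
```

View pics/w3.png

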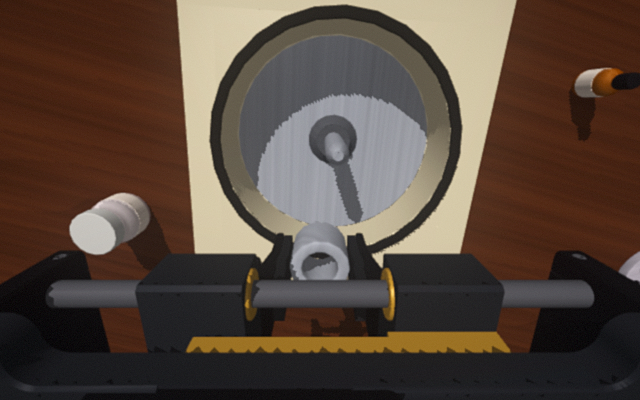

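The sleeve is upright in the jaws at (320,262), and the spindle tip is at (337,152) above its shoulder at (333,140). Next I measure one relative to the other.

```bash
python3 - <<'E'
from w import *
c,W=look(None,.505,.193,.125,.17,.02)
def circ(n,cx,cy,lo,hi,rad):
    m=(W[...,2]>lo)&(W[...,2]<hi)&(np.hypot(W[...,0]-cx,W[...,1]-cy)<rad)
    p=W[m]; (o,q)=cv2.minEnclosingCircle(p[:,:2].astype(np.float32)); print(n,m.sum(),p.mean(0).round(4),np.round(o,4),round(q,4))
    if len(p)>8:
        A=np.c_[2*p[:,:2],np.ones(len(p))]
circ("tip",.506,.194,.1535,.160,.01)
circ("tip2",.506,.194,.151,.160,.01)
circ("shoulder",.506,.194,.080,.090,.02)
# chamber rim: dark ring inner edge fit on wall pts
m=(W[...,2]>.08)&(W[...,2]<.112)&(np.abs(np.hypot(W[...,0]-.506,W[...,1]-.194)-.085)<.012)
p=W[m]; A=np.c_[2*p[:,:2],np.ones(len(p))]; s=np.linalg.lstsq(A,(p[:,:2]**2).sum(1),rcond=None)[0]; print("wall fit",m.sum(),s[:2],np.sqrt(s[2]+s[0]**2+s[1]**2))
# sleeve outer cylinder fit in front, visible side (excl. fingers by radius)
for lo,hi in((.180,.195),(.195,.204)):
    m=(W[...,2]>lo)&(W[...,2]<hi)&(np.abs(W[...,1]-.192)<.0125)&(W[...,0]>.455)&(W[...,0]<.48)
    p=W[m]; A=np.c_[2*p[:,:2],np.ones(len(p))]; s=np.linalg.lstsq(A,(p[:,:2]**2).sum(1),rcond=None)[0]; print("sleeve",m.sum(),s[:2],np.sqrt(s[2]+s[0]**2+s[1]**2))
circ("sleevetop",.455,.192,.204,.2105,.0165)
E
```

```text
519 [0.5072 0.1951 0.1491] ((0.5057393312454224, 0.194235697388649), 0.008153777569532394)
[0.4552 0.1918 0.2104] 4.8 F [ 0.49  0.04 -0.72] w 0.03147813705722441
tip 136 [0.506  0.1944 0.1547] [0.5049 0.1937] 0.004
tip2 235 [0.5064 0.1944 0.1537] [0.504  0.1933] 0.0054
shoulder 400 [0.5098 0.1968 0.0849] [0.5058 0.1943] 0.014
wall fit 7575 [0.50579252 0.19407799] 0.08500783616453604
sleeve 405 [0.45492208 0.19111021] 0.015260486947308638
sleeve 325 [0.45734923 0.19156647] 0.013090599484964365
sleevetop 1354 [0.4595 0.1931 0.207 ] [0.4548 0.1919] 0.0165
```

```bash
python3 -m creep '[{"x":0.015,"y":0.001,"z":0,"spin":0},{"x":0.035,"y":0.002,"z":0,"spin":0},{"x":0.048,"y":0.002,"z":0,"spin":0},{"x":0.0505,"y":0.0022,"z":0,"spin":0},{"x":0.0505,"y":0.0022,"z":-0.01,"spin":0},{"x":0.0505,"y":0.0022,"z":-0.02,"spin":0},{"x":0.0505,"y":0.0022,"z":-0.027,"spin":0},{"x":0.0505,"y":0.0022,"z":-0.032,"spin":0},{"x":0.0505,"y":0.0022,"z":-0.036,"spin":0},{"x":0.0505,"y":0.0022,"z":-0.036,"spin":0}]'
```

```text
time: 6.05
ee_pos: [0.5054, 0.1953, 0.1744]
eef_rot: [0.799, -0.602, -0.0, 0.0]
ft_force: [-0.2, 0.3, -0.9]
width: 0.0316
```

The sleeve is past the taper with no contact force, so I keep lowering.

```bash
python3 -m creep '[{"x":0,"y":0,"z":-0.006,"spin":0},{"x":0,"y":0,"z":-0.012,"spin":0},{"x":0,"y":0,"z":-0.018,"spin":0},{"x":0,"y":0,"z":-0.024,"spin":0},{"x":0,"y":0,"z":-0.03,"spin":0},{"x":0,"y":0,"z":-0.036,"spin":0},{"x":0,"y":0,"z":-0.042,"spin":0},{"x":0,"y":0,"z":-0.047,"spin":0},{"x":0,"y":0,"z":-0.051,"spin":0},{"x":0,"y":0,"z":-0.054,"spin":0},{"x":0,"y":0,"z":-0.054,"spin":0}]'
```

```text
time: 7.42
ee_pos: [0.5055, 0.1953, 0.1204]
eef_rot: [0.798, -0.602, -0.0, 0.0]
ft_force: [-0.2, -0.0, -1.0]
width: 0.0317
```

Now I bring the sleeve down onto the shoulder, watching for contact.

```bash
python3 -m creep '[{"x":0,"y":0,"z":-0.002,"spin":0},{"x":0,"y":0,"z":-0.003,"spin":0},{"x":0,"y":0,"z":-0.004,"spin":0},{"x":0,"y":0,"z":-0.004,"spin":0}]'; python3 -m creep '[{"x":0,"y":0,"z":-0.0005,"spin":0},{"x":0,"y":0,"z":-0.001,"spin":0},{"x":0,"y":0,"z":-0.001,"spin":0}]'
```

```text
time: 7.92
ee_pos: [0.5055, 0.1953, 0.1165]
eef_rot: [0.798, -0.602, 0.0, 0.0]
ft_force: [0.4, -1.4, -1.6]
width: 0.0313
time: 8.3
ee_pos: [0.5056, 0.1953, 0.1158]
eef_rot: [0.799, -0.602, 0.0, 0.0]
ft_force: [-0.8, -0.5, 2.4]
width: 0.0317
```

```bash
python3 -m creep '[{"x":0,"y":0,"z":-0.0005,"spin":0},{"x":0,"y":0,"z":-0.0005,"spin":0}]'
```

```text
time: 8.55
ee_pos: [0.5056, 0.1954, 0.1157]
eef_rot: [0.798, -0.602, 0.0, 0.0]
ft_force: [-4.3, -1.9, 7.7]
width: 0.0318
```

```bash
python3 -m creep '[{"x":0,"y":0,"z":0,"spin":0},{"x":0,"y":0,"z":0,"spin":0},{"x":0,"y":0,"z":0,"spin":0},{"x":0,"y":0,"z":0.01,"spin":0},{"x":0,"y":0,"z":0.03,"spin":0},{"x":0,"y":0,"z":0.06,"spin":0},{"x":0,"y":0,"z":0.09,"spin":0},{"x":-0.02,"y":0,"z":0.1,"spin":0},{"x":-0.04,"y":0,"z":0.1,"spin":0},{"x":-0.05,"y":0,"z":0.1,"spin":0},{"x":-0.05,"y":0,"z":0.1,"spin":0}]' 0.06
python3 - <<'E'
from w import *
c,W=look("w4",.5058,.1941,.105,.120,.018)
E
```

```text
time: 9.93
ee_pos: [0.4555, 0.1953, 0.2158]
eef_rot: [0.799, -0.602, 0.001, -0.0]
ft_force: [0.3, 0.8, 0.1]
width: 0.0602
719 [0.5076 0.1966 0.1124] ((0.5048893094062805, 0.19434291124343872), 0.015955490991473198)
[0.456  0.1951 0.2156] 9.975 F [ 0.91 -0.13  0.35] w 0.05979075868613597
```

View pics/w4.png

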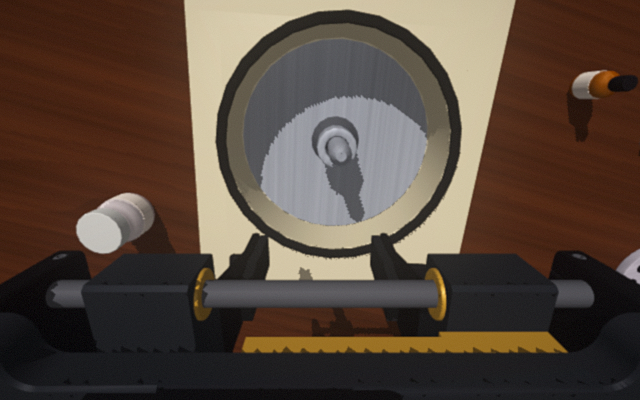

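The sleeve is on the spindle at (336,143) and its top is at z 0.112, so it is seated. Now to the rotor.

```bash
python3 -m creep '[{"x":-0.01,"y":-0.02,"z":0,"spin":0},{"x":-0.02,"y":-0.06,"z":0,"spin":0},{"x":-0.03,"y":-0.115,"z":0,"spin":0},{"x":-0.04,"y":-0.17,"z":0,"spin":0},{"x":-0.053,"y":-0.225,"z":-0.01,"spin":0},{"x":-0.053,"y":-0.28,"z":-0.025,"spin":0},{"x":-0.053,"y":-0.335,"z":-0.04,"spin":0},{"x":-0.053,"y":-0.385,"z":-0.055,"spin":0},{"x":-0.053,"y":-0.425,"z":-0.065,"spin":0},{"x":-0.053,"y":-0.45,"z":-0.068,"spin":0},{"x":-0.053,"y":-0.458,"z":-0.068,"spin":0},{"x":-0.053,"y":-0.458,"z":-0.068,"spin":0}]' 0.06
python3 - <<'E'
from w import *
c,W=look("w5",.4425,-.263,.034,.042,.03)
look(None,.4425,-.263,.008,.015,.07)
E
```

```text
time: 11.48
ee_pos: [0.4031, -0.2621, 0.1475]
eef_rot: [0.799, -0.602, 0.0, -0.0]
ft_force: [0.8, 0.9, 0.4]
width: 0.0601
771 [ 0.4422 -0.2646  0.0375] ((0.44172343611717224, -0.2649756371974945), 0.015974290668964386)
[ 0.4032 -0.2616  0.1475] 11.525 F [-0.25 -0.25 -0.78] w 0.059854590734106344
8254 [ 0.4446 -0.2639  0.012 ] ((0.4418211281299591, -0.26491954922676086), 0.04983653873205185)
[ 0.4031 -0.2614  0.1475] 11.575 F [0.12 0.25 0.84] w 0.06000615106049447
```

View pics/w5.png

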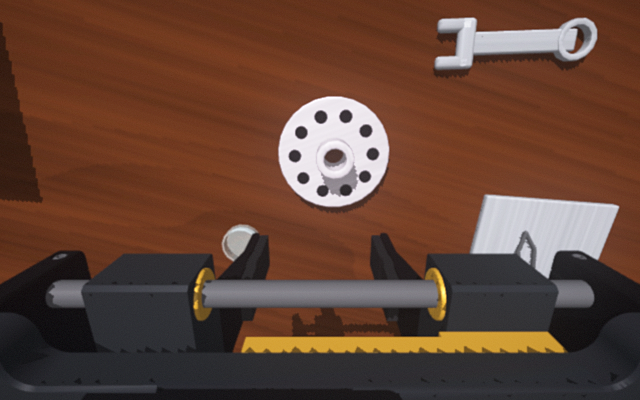

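The rotor hub is at (335,156), with the dish clear at (240,242). Descend and grip the hub.

```bash
python3 -m creep '[{"x":0.025,"y":-0.002,"z":-0.01,"spin":0},{"x":0.039,"y":-0.003,"z":-0.03,"spin":0},{"x":0.039,"y":-0.003,"z":-0.06,"spin":0},{"x":0.039,"y":-0.003,"z":-0.085,"spin":0},{"x":0.039,"y":-0.003,"z":-0.1,"spin":0},{"x":0.039,"y":-0.003,"z":-0.107,"spin":0},{"x":0.039,"y":-0.003,"z":-0.107,"spin":0},{"x":0.039,"y":-0.003,"z":-0.107,"spin":0}]' 0.06
python3 -m creep '[{"x":0,"y":0,"z":0,"spin":0},{"x":0,"y":0,"z":0,"spin":0},{"x":0,"y":0,"z":0,"spin":0},{"x":0,"y":0,"z":0,"spin":0}]' 0.02 40
```

```text
time: 12.58
ee_pos: [0.442, -0.2659, 0.0409]
eef_rot: [0.798, -0.602, 0.001, -0.0]
ft_force: [0.1, -0.1, 0.2]
width: 0.0598
time: 13.08
ee_pos: [0.4415, -0.2656, 0.0401]
eef_rot: [0.799, -0.602, -0.0, 0.0]
ft_force: [-0.3, 1.1, 1.9]
width: 0.0315
```

```bash
python3 -m creep '[{"x":0,"y":0,"z":0.015,"spin":0},{"x":0,"y":0,"z":0.05,"spin":0},{"x":0,"y":0.01,"z":0.1,"spin":0},{"x":0,"y":0.04,"z":0.145,"spin":0},{"x":0,"y":0.085,"z":0.175,"spin":0},{"x":0.005,"y":0.135,"z":0.185,"spin":0},{"x":0.01,"y":0.185,"z":0.185,"spin":0},{"x":0.012,"y":0.235,"z":0.185,"spin":0},{"x":0.014,"y":0.28,"z":0.185,"spin":0},{"x":0.014,"y":0.315,"z":0.185,"spin":0},{"x":0.014,"y":0.325,"z":0.185,"spin":0},{"x":0.014,"y":0.325,"z":0.185,"spin":0}]'
python3 - <<'E'
from w import *
c,W=look("w6",.5058,.1941,.105,.120,.018)
s=r.read_state()["ee_pos"]
# disc upper face points, extents
m=(np.hypot(W[...,0]-s[0],W[...,1]-s[1])<.056)&(np.abs(W[...,2]-(s[2]-.0403+.012))<.005)
p=W[m]; p=p[p[:,0]>s[0]+.03]
A=np.c_[p,np.ones(len(p))]; print("disc",len(p)); q=np.linalg.lstsq(np.c_[p[:,:2],np.ones(len(p))],p[:,2],rcond=None)[0]; print("tilt",q)
E
```

```text
time: 14.58
ee_pos: [0.4554, 0.0593, 0.2254]
eef_rot: [0.799, -0.602, 0.0, 0.0]
ft_force: [-0.7, -1.4, -2.9]
width: 0.0316
919 [0.5063 0.1888 0.1121] ((0.5049617290496826, 0.19378513097763062), 0.016114572063088417)
[0.4555 0.0584 0.2253] 14.625 F [ 0.09 -1.17 -2.69] w 0.031391297645993264
disc 3617
tilt [-0.05043349 -0.00697775  0.22248426]
```

View pics/w6.png

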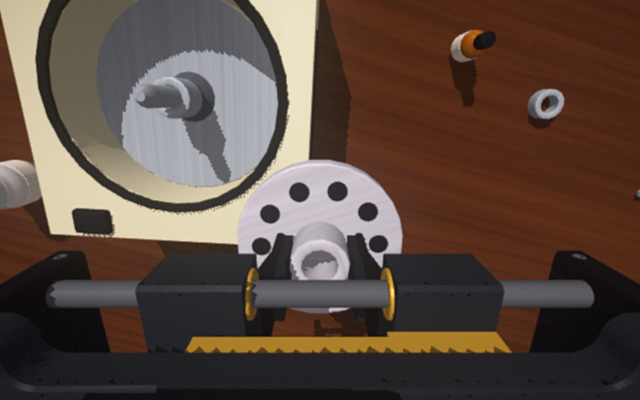

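The rotor is held level at about (320,235), the sleeve and spindle are at (175,97), and the short sleeve and bottle are untouched. One check of tilt and centre before moving over.

```bash
python3 - <<'E'
from w import *
c,W=look(None,.5058,.1941,.105,.120,.018)
s=np.array(r.read_state()["ee_pos"]); z0=s[2]-.0403+.012
d=np.hypot(W[...,0]-s[0],W[...,1]-s[1])
for tol in(.001,.0015,.003):
    m=(d<.047)&(d>.022)&(np.abs(W[...,2]-z0)<tol)&(W[...,0]>s[0]+.005); p=W[m]
    q=np.linalg.lstsq(np.c_[p[:,:2]-s[:2],np.ones(len(p))],p[:,2]-z0,rcond=None)[0]; print(len(p),q.round(4))
m=(d<.058)&(np.abs(W[...,2]-z0)<.003)&(W[...,0]>s[0]); print("disc far",cv2.minEnclosingCircle(W[m][:,:2].astype(np.float32)),W[m][:,0].max()-s[0])
z1=s[2]-.0403+.038; m=(d<.02)&(np.abs(W[...,2]-z1)<.0015); print("hub",m.sum(),cv2.minEnclosingCircle(W[m][:,:2].astype(np.float32)),s)
E
```

```text
918 [0.5064 0.1887 0.1121] ((0.5050448775291443, 0.19347116351127625), 0.015946317464113235)
[0.4556 0.058  0.2252] 14.675 F [ 0.43 -0.81 -2.67] w 0.03164255745974187
5542 [-0.0021 -0.0018  0.0002]
6478 [-0.0023 -0.0032  0.0003]
6797 [-0.0028 -0.0036  0.0004]
disc far ((0.46108049154281616, 0.05863310396671295), 0.04916851222515106) 0.05050152329753749
hub 1277 ((0.45898860692977905, 0.059008076786994934), 0.01881497912108898) [0.45557104 0.05798737 0.2251606 ]
```

Level to 0.3°. Moving over the spindle and starting the descent.

```bash
python3 -m creep '[{"x":0.01,"y":0.025,"z":0,"spin":0},{"x":0.025,"y":0.065,"z":0,"spin":0},{"x":0.04,"y":0.105,"z":0,"spin":0},{"x":0.048,"y":0.13,"z":0,"spin":0},{"x":0.0495,"y":0.136,"z":0,"spin":0},{"x":0.0495,"y":0.136,"z":-0.01,"spin":0},{"x":0.0495,"y":0.136,"z":-0.02,"spin":0},{"x":0.0495,"y":0.136,"z":-0.028,"spin":0},{"x":0.0495,"y":0.136,"z":-0.034,"spin":0},{"x":0.0495,"y":0.136,"z":-0.038,"spin":0},{"x":0.0495,"y":0.136,"z":-0.041,"spin":0},{"x":0.0495,"y":0.136,"z":-0.041,"spin":0}]'
```

```text
time: 16.18
ee_pos: [0.505, 0.1954, 0.184]
eef_rot: [0.799, -0.602, -0.0, 0.0]
ft_force: [0.1, -0.2, -1.9]
width: 0.0316
```

```bash
python3 -m creep '[{"x":0,"y":0,"z":-0.005,"spin":0},{"x":0,"y":0,"z":-0.01,"spin":0},{"x":0,"y":0,"z":-0.015,"spin":0},{"x":0,"y":0,"z":-0.02,"spin":0},{"x":0,"y":0,"z":-0.024,"spin":0},{"x":0,"y":0,"z":-0.027,"spin":0},{"x":0,"y":0,"z":-0.029,"spin":0},{"x":0,"y":0,"z":-0.029,"spin":0}]'; python3 -m creep '[{"x":0,"y":0,"z":-0.0006,"spin":0},{"x":0,"y":0,"z":-0.0012,"spin":0},{"x":0,"y":0,"z":-0.0018,"spin":0},{"x":0,"y":0,"z":-0.0018,"spin":0}]'
```

```text
time: 17.18
ee_pos: [0.505, 0.1953, 0.155]
eef_rot: [0.798, -0.602, 0.0, 0.0]
ft_force: [0.0, 0.3, -2.5]
width: 0.0316
time: 17.68
ee_pos: [0.505, 0.1953, 0.1533]
eef_rot: [0.798, -0.602, 0.0, 0.0]
ft_force: [-0.3, -0.7, -2.0]
width: 0.0315
```

```bash
python3 -m creep '[{"x":0,"y":0,"z":-0.0005,"spin":0},{"x":0,"y":0,"z":-0.0006,"spin":0},{"x":0,"y":0,"z":-0.0006,"spin":0}]';  python3 -m creep '[{"x":0,"y":0,"z":-0.0003,"spin":0},{"x":0,"y":0,"z":-0.0003,"spin":0}]'
```

```text
time: 18.05
ee_pos: [0.5052, 0.1954, 0.1531]
eef_rot: [0.798, -0.602, 0.0, -0.0]
ft_force: [-1.5, -0.4, 4.1]
width: 0.0314
time: 18.3
ee_pos: [0.5053, 0.1955, 0.1531]
eef_rot: [0.798, -0.602, 0.0, -0.0]
ft_force: [-2.5, -1.3, 8.7]
width: 0.0316
```

Contact at the expected height (TCP z 0.153). Release, rise and look.

```bash
python3 -m creep '[{"x":0,"y":0,"z":0,"spin":0},{"x":0,"y":0,"z":0,"spin":0},{"x":0,"y":0,"z":0,"spin":0},{"x":0,"y":0,"z":0.01,"spin":0},{"x":0,"y":0,"z":0.03,"spin":0},{"x":0,"y":0,"z":0.06,"spin":0},{"x":0,"y":0,"z":0.09,"spin":0},{"x":-0.02,"y":0,"z":0.1,"spin":0},{"x":-0.045,"y":0,"z":0.1,"spin":0},{"x":-0.06,"y":0,"z":0.1,"spin":0},{"x":-0.06,"y":0,"z":0.1,"spin":0}]' 0.06
python3 - <<'E'
from w import *
c,W=look("w7",.505,.194,.120,.130,.056)
d=np.hypot(W[...,0]-.505,W[...,1]-.194); m=(d>.02)&(d<.047)&(np.abs(W[...,2]-.125)<.004); p=W[m]
print("tilt",np.linalg.lstsq(np.c_[p[:,:2]-[.505,.194],np.ones(len(p))],p[:,2],rcond=None)[0])
look(None,.505,.194,.147,.153,.02)
t=r.camera("top"); s=r.camera("side"); o=dict(np.load("top0.npz"))
D=np.abs(t["pixels"].astype(int)-o["pixels"]).max(2)
for n,u,v in(("short",384,163),("dish",403,271),("bottle",340,152),("jar",155,262),("spanner",470,177),("tall(was)",365,225)): print(n,(D[v-12:v+13,u-12:u+13]>40).sum())
cv2.imwrite("pics/both.png",np.vstack([t["pixels"][100:300,:],s["pixels"][100:340,:]]))
E
```

```text
time: 19.68
ee_pos: [0.4448, 0.1957, 0.2539]
eef_rot: [0.799, -0.602, 0.001, -0.0]
ft_force: [-0.0, -0.6, 0.4]
width: 0.06
9334 [0.5082 0.1956 0.125 ] ((0.5057036876678467, 0.19451166689395905), 0.05001378431916237)
[0.4455 0.1954 0.2536] 19.725 F [ 0.66 -0.33  0.03] w 0.05961021275643284
tilt [-0.00049719 -0.00101388  0.12502928]
1062 [0.506  0.1948 0.1504] ((0.5054956078529358, 0.19454984366893768), 0.015922201797366142)
[0.4457 0.1953 0.2533] 19.775 F [ 0.28 -0.7   0.84] w 0.059899306005391825
short 0
dish 0
bottle 0
jar 0
spanner 0
tall(was) 149
```

View pics/w7.png

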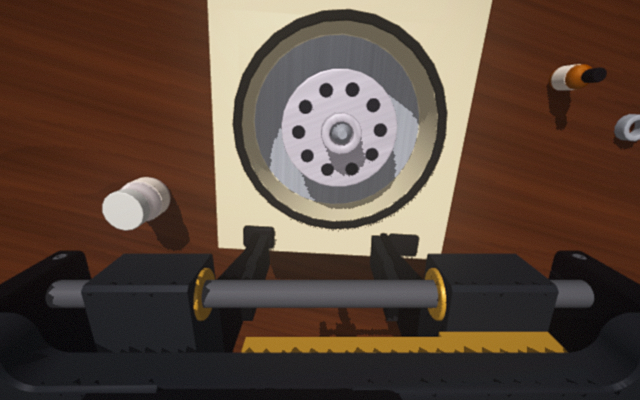

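View pics/both.png

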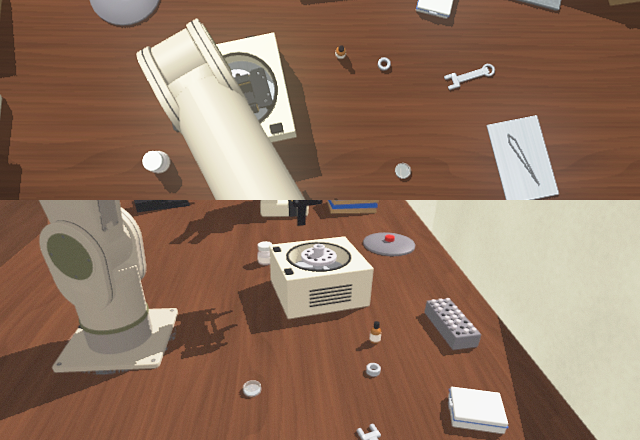

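The rotor sits flat at (341,130) with its disc top at z 0.125, which is the expected height. It is level, the gripper is clear and the bystanders haven't moved.

```bash
python3 -c "from bench import r; print(r.close_job())"
```

```text
the job is handed in; nothing more can be done
None
```

The centrifuge is back together: the tall sleeve is on the spindle down to its shoulder, and the rotor sits hub up on top of it. Both were lowered in the gripper until they touched and then released, in about 20 s of robot time.

- **Sleeve:** it met the shoulder at the expected height with about 8 N of contact force. Its top measured 0.112 m, against 0.113 m expected.
- **Rotor:** it met the sleeve with about 9 N. The disc top measured 0.125 m, as expected, with tilt under 0.1° and the axis centred on the spindle.
- **Rest of the bench:** patches around the short sleeve, dish, bottle, jar and spanner in the top view matched the first picture.
- **Gripper:** it was open and clear of everything at hand-in.

One move call was refused at the start because its rows lacked some keys, and nothing moved. A first rough tilt reading of the held rotor showed about 3°. It was taken near the disc's edge, and a cleaner measurement gave 0.3° or less. No check failed at the end.

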